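# Unhasp and open the blue objective case

## Task

At the microscope bench, open the blue case of objectives: flip its hasp off the staple and swing it well clear, up to about level or beyond, while the lid is still shut. Then raise the lid, which has a black grip, at least halfway to upright, say 60 degrees, and leave it standing open with the hasp still clear. The grey case beside it is not wanted.

Things in the scene. Friction and masses are not known exactly. Their poses are not given: they have to be found in the camera images.
- case: Blue case, fixed, 160 (x) x 220 (y) x 90 mm plus a flat 10 mm lid. Origin: centre of its underside; x runs from the front (hasp side, toward the robot) to the back, z up. Lid hinge line: along y at x=80, z=90 mm. Hasp hinge line: along y at x=-86, z=95. Brass staple: sticks out of the front to x=-98 at y=0, z=75. A grey twin stands on one side and does not open; small loose things lie about.
- hasp_tab (a point): Grasp point on the hasp's red tab. The brass hasp is a slotted strap, 30 mm wide, hanging 42 mm from its hinge over the staple. The tab juts straight out of it to the front: 18 mm wide (case y), 8 thick, 50 long; this point is at mid width and thickness, 36 mm from the strap. It starts near (-122,0,59) mm in the case frame and circles the hasp hinge at 51 mm: (-122,0,131) with the hasp level.
- hasp (a joint): Angle of the hasp about its hinge on the lid's front edge, rad: 0 hanging down over the staple (start: 0 to 0.06), 1.57 sticking out level to the front with the tab pointing up, stop at 2.8. It turns outward and up, its stiff hinge needs 1 to 2 N at the tab, and it stays where it is left. With the hasp on the staple the lid is held shut.
- lid (a joint): Angle of the lid, rad: 0 shut (start), opens upward about its hinge at the back, stop at 1.5. Stiff hinge: stays at any angle where it is left; about 9 N at the grip raises it. Grip: black upright block on the lid, 16 mm wide (case y), 24 in x, centred at x=-20, y=0 mm of the case and reaching from z=100 to 150 when shut; pinched across the 16 mm, it pivots between the fingers.

How it is judged:
On the way:
1. the hasp is swung clear of the staple (past 1.2 rad) with the lid still shut (value of joint hasp above 1.2 rad and value of joint lid below 0.12 rad), for 0.2 s.
At the end, for the whole second after the job is handed in: The blue case's lid stands still and open by more than 0.78 rad (45 degrees), and its hasp is turned more than 1.2 rad up from hanging (value of joint lid above 0.78 rad and value of joint hasp above 1.2 rad and velocity of joint lid between -0.05 and 0.05 rad/s); the robot touches nothing.
It also fails if it takes over 54 s, if anything falls off the work surface, if the arm or the gripper's body presses on something with over 40 N, if the wrist force passes 120 N, or if a joint passes its speed limit or range.

## Robot

A 6-joint arm with a two-finger parallel gripper is mounted at the origin on the work surface. World frame = base frame: x ahead of the robot, y to its left, z up, the work surface at z = 0. Lengths are in m, angles in rad, forces in N, time in s.
With the tool pointing down it reaches from about 0.35 to 0.775 m from the base axis. Payload 7.3 kg.
Tool frame: the origin (TCP) lies on the mounting face of the last link; the fingertips stand 178 mm ahead of it and the grasp point (between the pads) lies 159 mm ahead of it (robot.tcp_to_tips is the distance from the TCP to the fingertips, in m); z points along the fingers, y is the direction in which the jaws open and shut (so a half turn about z gives the same grasp; the last joint's range is limited). The gripper opens to 92 mm and grips with 3 to 60 N. Pads are 19 mm wide; open, the fingers measure 130 mm over their backs; the gripper's body (75 mm by 190 mm) begins 47 mm behind the grasp point.
Start: joints at [0.986, 0.342, 1.524, -0, 1.275, -0.146], TCP at [0.223, 0.475, 0.405] pointing down, gripper open.
Joint ranges: [-2.53, 2.53], [-0.77, 2.02], [0.04, 2.7], [-1, 4.14], [0.28, 2.66], [-3.11, 3.11]. Speed limits (rad/s): [2.57, 2.57, 3.14, 3.14, 3.14, 3.14].

## Interface

Orientations are given as [roll, pitch, yaw] about the fixed x, y, z axes, in that order (R = Rz(yaw) Ry(pitch) Rx(roll)).
In Python, from cell import robot, viewer gives the robot as it stands.
- The arm moves only by the shell command python3 -m creep 'ROWS' [OPENING] [FORCE]. ROWS is JSON, a list that holds one entry, the list of rows, each a list of 6 numbers: the shift along the world's x, y, z in mm, then the turn, a rotation vector about the world's x, y, z in degrees. A call has 1 to 5 rows; each row shifts and turns the pose as measured when the row begins; what a row does not reach is not made up. A row lasts 1/12 s, in which the tool goes at most 41.7 mm and 7.16 degrees, less where a joint would pass 70% of its speed; a pose out of reach is approached as far as the arm can. A call with a gripper value outside its range is refused whole. OPENING is the closure, from -1 (fully open) to 1 (shut), set as the call begins (- or left out, the last holds). The fingers move at their own pace and stop on an object; FORCE is the grip in N (left out, the last holds). Time passes only in rows, so rows that do not move let the fingers close. It gives the time, the measured TCP pose, the force and the opening at its end, in the units of the state.
- robot.observe(): the state, without advancing time (a new reading comes with each control period).
- viewer.read_camera(name): name is "side" or "top" or "wrist"; returns the picture (400x640x3 uint8, blue, green, red); there is no depth.
- viewer.camera_model(name): a dict with "fx", "fy", "cx", "cy" (pixels), "k1" (the pictures are not rectified: a ray, as slopes to the right and down, at radius r is drawn at 1 + k1 r^2 times it, then the intrinsics apply), "pose" (4x4, takes a point from camera to world coordinates); the wrist camera has in their place "mount" (4x4, takes a point from camera to tool coordinates, whose origin is the TCP and whose axes are the flange's). Camera axes: x right, y up, looking along -z (the intrinsics and any distortion apply to the point x, -y, -z); pixel columns grow to the right and rows downward; lengths in m; the calibration is good to about 2 mm. A picture is of the moment at which its call begins: read the wrist's pose just before it. camera_model takes no time and is no camera call.
- robot.hand_in(): hands the job in, once; it reports no verdict.
The state is a dict: "time": time; "qpos": joint angles; "qvel": joint speeds; "joint_efforts": joint torques, N m; "tool_pos": TCP position; "tool_rot": TCP orientation; "contact_force": force on the tool from outside, world axes, zero at the start; "torque": the same for the moment, N m; "opening": finger opening in m.
Only numpy, scipy, OpenCV 4.12 (cv2) and the standard library are available. Lean on these libraries where they do the work, as an engineer would, in place of code of your own. Each camera call takes 0.05 s, during which the arm holds its last target. There are 200 camera calls.

## Working session

There is one attempt and no reset: what is moved stays moved. The work goes in short steps, Python scripts to look and compute and a shell command to move; the robot and the scene stay as the last step left them, time stands still between calls to the robot, and variables do not carry over. Pictures are saved under pics/ and viewed, about 8 in all and at most 12, crops included, and the job is handed in when it is done.

```bash
ls; mkdir -p pics
python3 - <<'E'
from cell import robot, viewer
import cv2,numpy as np
s=robot.observe(); print(s)
a=viewer.read_camera("top");b=viewer.read_camera("side")
cv2.imwrite("pics/top0.png",a);cv2.imwrite("pics/side0.png",b)
for n in("top","side","wrist"):print(n,viewer.camera_model(n))
E
```

```text
pics
{'time': 0.0, 'qpos': array([ 9.86020802e-01,  3.42722057e-01,  1.52504635e+00,  7.68118144e-06,
        1.27540809e+00, -1.45989747e-01]), 'qvel': array([-0.00271877, -0.0005198 ,  0.00033739,  0.00044772,  0.00098338,
       -0.00092925]), 'joint_efforts': array([-2.58349050e-03, -4.31266594e+01, -2.44199646e+01,  7.14870170e-02,
        5.63182938e-02, -1.96111473e-04]), 'tool_pos': array([0.22293432, 0.4751556 , 0.40403486]), 'tool_rot': array([-3.14002673e+00, -2.37670799e-04,  2.70280445e+00]), 'contact_force': array([-0.6224187 , -0.3605474 , -1.26903341]), 'torque': array([ 0.03213471, -0.04647722,  0.06471058]), 'opening': 0.09202238780729141}
top {'fx': 384.2181893628963, 'fy': 384.2181893628963, 'cx': 322.7464827724245, 'cy': 203.39614698007404, 'k1': -0.03774565725251504, 'pose': array([[-0.00661514,  0.99275189, -0.11999972,  0.43091592],
       [-0.99933443, -0.01086816, -0.03482223, -0.03438293],
       [-0.03587401,  0.1196895 ,  0.99216303,  0.8300655 ],
       [ 0.        ,  0.        ,  0.        ,  1.        ]])}
side {'fx': 433.8628564272269, 'fy': 433.8628564272269, 'cx': 318.14406594111614, 'cy': 201.11660112594905, 'k1': -0.08059325383815986, 'pose': array([[ 0.86582657,  0.32553726, -0.37996031,  0.17331186],
       [-0.50031374,  0.57167883, -0.65028415, -0.64916186],
       [ 0.00552355,  0.75313266,  0.65784549,  0.6886893 ],
       [ 0.        ,  0.        ,  0.        ,  1.        ]])}
wrist {'fx': 358.42895352521464, 'fy': 358.42895352521464, 'cx': 319.76496967550554, 'cy': 199.82537264061958, 'k1': 0.01905474907607856, 'mount': array([[ 1.04273704e-03,  9.53478372e-01,  3.01459629e-01,
         8.04995725e-02],
       [ 9.99999437e-01, -1.05375002e-03, -1.26081910e-04,
        -1.28342537e-04],
       [ 1.97446715e-04,  3.01459590e-01, -9.53478933e-01,
         1.95043860e-02],
       [ 0.00000000e+00,  0.00000000e+00,  0.00000000e+00,
         1.00000000e+00]])}
```

View pics/top0.png

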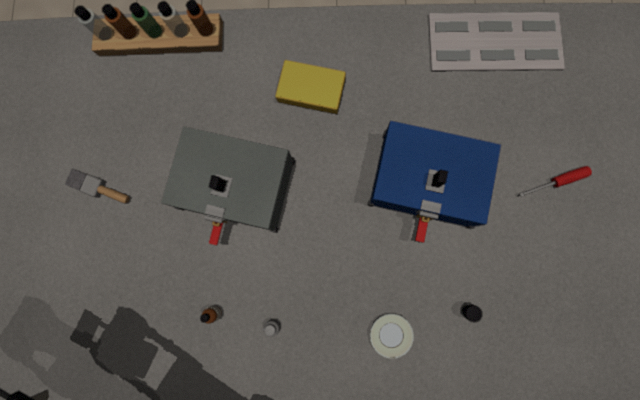

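View pics/side0.png

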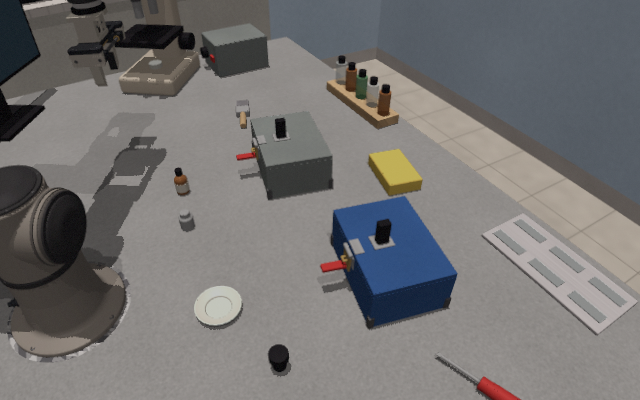

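The top view shows the blue case with corners near (390,123), (499,143), (484,222) and (374,205), and its red tab at (422,230). In the side view its tab is at (333,267) and its grip at (383,232). The grey twin is on its left.

```bash
cat > h.py <<'E'
from cell import robot, viewer
import cv2,numpy as np
from scipy.spatial.transform import Rotation as Ro
def K(m): return np.array([[m['fx'],0,m['cx']],[0,m['fy'],m['cy']],[0,0,1.]]),np.array([m['k1'],0,0,0.])
def pose(n,m,s=None):
    if n!='wrist': return m['pose']
    s=s or robot.observe(); T=np.eye(4);T[:3,:3]=Ro.from_euler('xyz',s['tool_rot']).as_matrix();T[:3,3]=s['tool_pos'];return T@m['mount']
def ray(n,uv,s=None):
    m=viewer.camera_model(n);k,d=K(m);P=pose(n,m,s)
    p=cv2.undistortPoints(np.array(uv,float).reshape(-1,1,2),k,d).reshape(-1,2)
    v=np.c_[p[:,0],-p[:,1],-np.ones(len(p))]@P[:3,:3].T
    return P[:3,3],v/np.linalg.norm(v,axis=1)[:,None]
def onz(n,uv,z,s=None):
    o,v=ray(n,uv,s);return o+v*((z-o[2])/v[:,2])[:,None]
def tri(r1,r2):
    (a,u),(b,v)=r1,r2;u=u[0];v=v[0]
    t=np.linalg.lstsq(np.c_[u,-v],b-a,rcond=None)[0];p,q=a+t[0]*u,b+t[1]*v
    return (p+q)/2,np.linalg.norm(p-q)
def proj(n,X,s=None):
    m=viewer.camera_model(n);k,d=K(m);P=pose(n,m,s);c=(np.atleast_2d(X)-P[:3,3])@P[:3,:3]
    c[:,1:]*=-1;return cv2.projectPoints(c,np.zeros(3),np.zeros(3),k,d)[0].reshape(-1,2)
def case2w(C,p): 
    x,y,yaw=C;c,s=np.cos(yaw),np.sin(yaw);p=np.atleast_2d(p)/1000.
    return np.c_[x+c*p[:,0]-s*p[:,1],y+s*p[:,0]+c*p[:,1],p[:,2]]
E
python3 - <<'E'
from h import *
T=cv2.imread('pics/top0.png');S=cv2.imread('pics/side0.png')
for n,I in(('top',T),('side',S)):
    h=cv2.cvtColor(I,cv2.COLOR_BGR2HSV)
    for nm,m in(('blue',cv2.inRange(h,(105,130,50),(125,255,255))),('red',cv2.inRange(h,(0,170,90),(8,255,255))|cv2.inRange(h,(174,170,90),(180,255,255)))):
        for c in cv2.findContours(m,cv2.RETR_EXTERNAL,cv2.CHAIN_APPROX_NONE)[0]:
            if cv2.contourArea(c)>30:
                r=cv2.minAreaRect(c);print(n,nm,cv2.contourArea(c),np.round(cv2.boxPoints(r),1).tolist(), cv2.approxPolyDP(cv2.convexHull(c),3,True).reshape(-1,2).tolist())
E
```

```text
top blue 8753.0 [[372.29998779296875, 199.39999389648438], [389.3999938964844, 120.5], [502.5, 145.10000610351562], [485.3999938964844, 223.89999389648438]] [[390, 122], [499, 145], [485, 223], [373, 198]]
top red 116.0 [[209.10000610351562, 242.5], [213.6999969482422, 224.1999969482422], [221.0, 226.0], [216.39999389648438, 244.39999389648438]] [[221, 226], [217, 242], [211, 243], [213, 227]]
top red 141.5 [[415.0, 239.8000030517578], [419.3999938964844, 217.89999389648438], [427.5, 219.5], [423.1000061035156, 241.39999389648438]] [[420, 218], [426, 222], [423, 241], [416, 240]]
top red 299.0 [[555.2000122070312, 176.6999969482422], [588.2000122070312, 164.89999389648438], [591.5, 174.3000030517578], [558.5, 186.10000610351562]] [[590, 170], [590, 174], [560, 185], [556, 179], [583, 167]]
side blue 10286.5 [[320.5, 215.8000030517578], [414.29998779296875, 175.60000610351562], [466.0, 296.29998779296875], [372.20001220703125, 336.5]] [[404, 197], [456, 275], [441, 307], [374, 325], [365, 318], [336, 252], [334, 210]]
side red 387.5 [[475.79998779296875, 387.3999938964844], [483.1000061035156, 375.8999938964844], [519.0999755859375, 398.79998779296875], [511.79998779296875, 410.29998779296875]] [[478, 384], [484, 377], [519, 399], [494, 399]]
side red 156.0 [[320.3999938964844, 264.3999938964844], [344.5, 258.70001220703125], [346.3999938964844, 266.70001220703125], [322.29998779296875, 272.3999938964844]] [[345, 262], [346, 266], [323, 271], [321, 267], [339, 260]]
side red 58.0 [[236.5, 155.10000610351562], [254.3000030517578, 151.89999389648438], [255.10000610351562, 156.39999389648438], [237.3000030517578, 159.5]] [[255, 156], [237, 158], [254, 152]]
```

Run:
```python
from h import *
# corners: back-left, back-right, front-right, front-left (case y left)
P=onz('top',[[390,122],[500,145],[485,223],[373,199]],.1)
print(P.round(4).tolist())
Q=np.array([[80,110],[80,-110],[-80,-110],[-80,110]])/1000.
c=P[:,:2].mean(0);A=((P[:,:2]-c)*Q).sum();B=(Q[:,0]*(P[:,1]-c[1])-Q[:,1]*(P[:,0]-c[0])).sum()
C=(c[0],c[1],np.arctan2(B,A));print(C,np.linalg.norm(np.diff(P,axis=0),axis=1))
print('tab end tri',tri(ray('top',[[419.5,240.5]]),ray('side',[[322,269]])))
print('tab pred end',case2w(C,[-136,0,59]),'grasp',case2w(C,[[-122,0,59],[-122,0,131],[-20,0,150]]))
for n in('top','side'):print(n,proj(n,case2w(C,[[-136,0,59],[-20,0,150],[-80,-110,100],[80,-110,100],[-80,110,100],[80,110,100],[-80,-110,0]])).round(1).tolist())
```

```text
[[0.6783, -0.1416, 0.1], [0.6293, -0.3529, 0.1], [0.4786, -0.315, 0.1], [0.5266, -0.1049, 0.1]]
(np.float64(0.578215492074614), np.float64(-0.22858030616834824), np.float64(-0.2316989912091829)) [0.216862   0.15542203 0.21555634]
tab end tri (array([ 0.44699597, -0.19863574,  0.05983619]), np.float64(0.0017513308120868194))
tab pred end [[ 0.44584973 -0.19735043  0.059     ]] grasp [[ 0.45947562 -0.20056527  0.059     ]
 [ 0.45947562 -0.20056527  0.131     ]
 [ 0.55874994 -0.22398768  0.15      ]]
top [[418.6, 241.5], [442.0, 176.8], [486.3, 224.8], [500.5, 144.2], [372.1, 199.5], [389.1, 120.5], [468.4, 227.8]]
side [[321.6, 269.0], [383.9, 221.8], [373.5, 294.6], [457.9, 272.8], [332.3, 209.3], [404.4, 194.9], [368.4, 327.8]]
```

Prediction and measurement agree to about 1.5 mm, so I'm moving to above the tab.

```bash
python3 -m creep '[[[13,-38,0,0,0,0.8],[13,-38,0,0,0,0.8],[13,-38,0,0,0,0.8],[13,-38,0,0,0,0.8],[13,-38,0,0,0,0.8]]]' -1 20
python3 -m creep '[[[13,-38,0,0,0,0.8],[13,-38,0,0,0,0.8],[13,-38,0,0,0,0.8],[13,-38,0,0,0,0.8],[13,-38,0,0,0,0.8]]]'
python3 -m creep '[[[13,-38,0,0,0,0.8],[13,-38,0,0,0,0.8],[13,-38,0,0,0,0.8],[13,-38,0,0,0,0.8],[13,-38,0,0,0,0.8]]]'; python3 -c "
from h import *
print(robot.observe()['qpos'])"
```

```text
time: 0.52
tool_pos: [0.2864, 0.2839, 0.4009]
tool_rot: [-3.139, -0.003, 2.787]
contact_force: [1.1, 1.1, 1.2]
opening: 0.0917
time: 0.93
tool_pos: [0.3503, 0.0853, 0.4004]
tool_rot: [-3.138, -0.003, 2.864]
contact_force: [2.1, 0.7, -0.9]
opening: 0.0916
time: 1.35
tool_pos: [0.4141, -0.1134, 0.4003]
tool_rot: [-3.139, -0.003, 2.935]
contact_force: [1.2, -0.2, 0.5]
opening: 0.0919
[-0.44503245  0.17097217  1.77197096 -0.0035435   1.20085336 -1.80840665]
```

```bash
python3 -m creep '[[[14,-29,-20,0,0,-0.5],[14,-29,-20,0,0,-0.5],[14,-27,-20,0,0,-0.5],[0,0,-20,0,0,0],[0,0,0,0,0,0]]]'
python3 - <<'E'
from h import *
s=robot.observe();I=viewer.read_camera('wrist');cv2.imwrite('pics/w1.png',I);print(s['time'],s['tool_pos'],s['tool_rot'])
C=(.5785,-.2287,-.232);print(proj('wrist',case2w(C,[[-136,0,59],[-122,0,63],[-80,-110,100],[-80,110,100],[-20,0,150]]),s).round(0).tolist())
E
```

```text
time: 1.77
tool_pos: [0.4581, -0.2116, 0.3165]
tool_rot: [-3.136, 0.002, 2.899]
contact_force: [-0.7, 0.7, -0.5]
opening: 0.0916
1.7667 [ 0.45812902 -0.21158876  0.31651278] [-3.13642650e+00  1.84562071e-03  2.89936892e+00]
[[338.0, 186.0], [338.0, 207.0], [164.0, 291.0], [518.0, 289.0], [344.0, 438.0]]
```

View pics/w1.png

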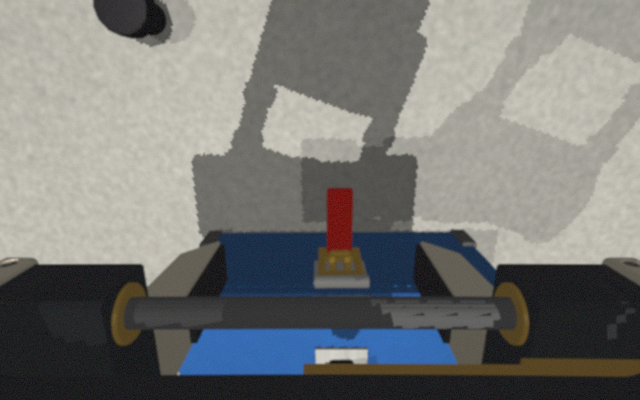

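The wrist view shows the tab's end at (340,188) against a predicted (338,186), between the open fingers. I'll descend and pinch.

```bash
python3 -m creep '[[[-1,6,-22,0,0,0.3],[-1,6,-22,0,0,0.3],[0,0,-20,0,0,0],[0,0,-20,0,0,0],[0,0,0,0,0,0]]]'; python3 -m creep '[[[0,0,-8,0,0,0],[0,0,-5,0,0,0],[0,0,0,0,0,0]]]'
```

```text
time: 2.23
tool_pos: [0.4575, -0.1971, 0.2388]
tool_rot: [-3.132, 0.014, 2.914]
contact_force: [-0.8, 0.1, -0.9]
opening: 0.092
time: 2.48
tool_pos: [0.4586, -0.1961, 0.229]
tool_rot: [-3.131, 0.018, 2.917]
contact_force: [0.6, 0.4, -0.6]
opening: 0.0918
```

```bash
python3 -m creep '[[[-2,-2,-7,0.4,0.5,-0.2],[-1,-1,-6,0.4,0.4,0],[0,0,0,0,0,0]]]'; python3 -m creep '[[[0,0,0,0,0,0],[0,0,0,0,0,0],[0,0,0,0,0,0],[0,0,0,0,0,0],[0,0,0,0,0,0]]]' 1 12;  python3 -m creep '[[[0,0,0,0,0,0],[0,0,0,0,0,0],[0,0,0,0,0,0],[0,0,0,0,0,0]]]'
```

```text
time: 2.73
tool_pos: [0.4562, -0.1996, 0.2175]
tool_rot: [-3.14, 0.003, 2.914]
contact_force: [0.2, 0.3, -0.5]
opening: 0.0919
time: 3.15
tool_pos: [0.4563, -0.2002, 0.2179]
tool_rot: [-3.14, 0.003, 2.913]
contact_force: [0.2, 0.1, -0.8]
opening: 0.063
time: 3.48
tool_pos: [0.4564, -0.2002, 0.2182]
tool_rot: [-3.14, 0.004, 2.913]
contact_force: [0.5, 0.3, -0.7]
opening: 0.0367
```

```bash
python3 -m creep '[[[0,0,0,0,0,0],[0,0,0,0,0,0],[0,0,0,0,0,0],[0,0,0,0,0,0]]]';  python3 -m creep '[[[-5.5,1.3,7.5,0,0,0],[-4.2,1,8.3,0,0,0],[-2.6,0.6,9,0,0,0],[0,0,0,0,0,0]]]'
```

```text
time: 3.82
tool_pos: [0.4566, -0.199, 0.2181]
tool_rot: [3.14, 0.004, 2.911]
contact_force: [0.2, -1.2, 0.4]
opening: 0.0179
time: 4.15
tool_pos: [0.4434, -0.1959, 0.2449]
tool_rot: [3.141, 0.004, 2.912]
contact_force: [2.0, 1.5, -1.1]
opening: 0.0177
```

Grip is on the tab (17.9 mm) and the hasp is moving with about 2 N. Continuing the arc.

```bash
python3 -m creep '[[[-1.2,0.3,9.3,0,0,0],[0.5,-0.1,9.4,0,0,0],[2,-0.5,9.1,0,0,0],[0,0,0,0,0,0]]]';  python3 -m creep '[[[3.6,-0.9,8.7,0,0,0],[5,-1.2,7.8,0,0,0],[4.8,-1.1,5.5,0,0,0],[0,0,0,0,0,0]]]'
```

```text
time: 4.48
tool_pos: [0.4443, -0.1961, 0.2764]
tool_rot: [3.141, 0.006, 2.911]
contact_force: [3.0, 1.1, -1.7]
opening: 0.018
time: 4.82
tool_pos: [0.457, -0.1991, 0.2992]
tool_rot: [3.141, 0.002, 2.911]
contact_force: [2.2, 0.2, -0.7]
opening: 0.0178
```

Run:
```python
from h import *
I=viewer.read_camera('side');cv2.imwrite('pics/s2.png',cv2.resize(I[150:350,230:490],None,fx=3,fy=3,interpolation=cv2.INTER_CUBIC))
C=(.5785,-.2287,-.232)
for th in(1.2,1.57):
    c,s=np.cos(th),np.sin(th);print(th,[((proj('side',case2w(C,[-86-36*s-t*c,0,95-36*c+t*s]))-[230,150])*3).round(0).tolist() for t in(0,50)])
```

```text
1.2 [[[301.0, 327.0]], [[274.0, 281.0]]]
1.57 [[[298.0, 314.0]], [[300.0, 256.0]]]
```

View pics/s2.png

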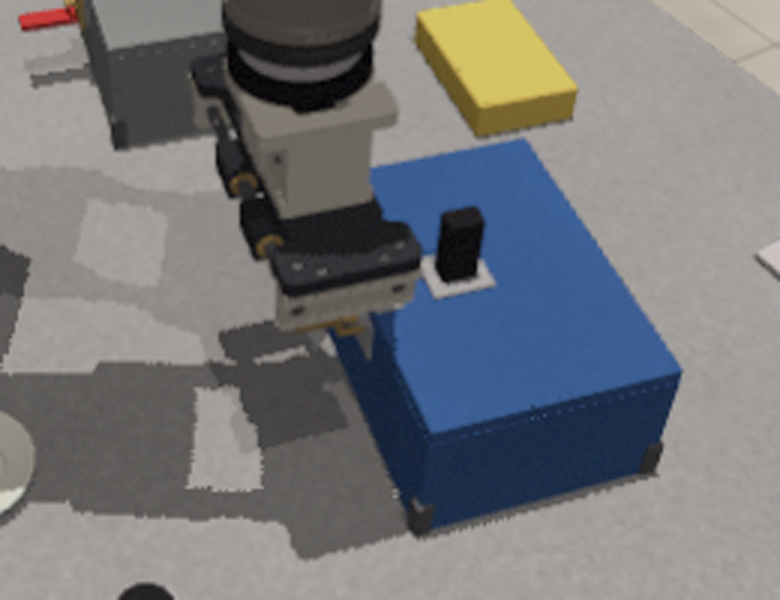

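The side crop shows the gripper over the raised hasp (gold at (340,325)), and the lid is shut. I'll release, rise and look.

```bash
python3 -m creep '[[[0,0,0,0,0,0],[0,0,0,0,0,0],[0,0,0,0,0,0],[0,0,0,0,0,0],[0,0,0,0,0,0]]]' -1 25; python3 -m creep '[[[0,0,10,0,0,0],[0,0,20,0,0,0],[0,0,25,0,0,0],[0,0,25,0,0,0],[0,0,0,0,0,0]]]'
python3 - <<'E'
from h import *
I=viewer.read_camera('side');cv2.imwrite('pics/s3.png',cv2.resize(I[150:350,230:490],None,fx=3,fy=3,interpolation=cv2.INTER_CUBIC))
h=cv2.cvtColor(I,cv2.COLOR_BGR2HSV);m=cv2.inRange(h,(0,170,70),(8,255,255))|cv2.inRange(h,(174,170,70),(180,255,255))
for c in cv2.findContours(m,cv2.RETR_EXTERNAL,cv2.CHAIN_APPROX_NONE)[0]:
    if cv2.contourArea(c)>20: print(((np.array(cv2.boxPoints(cv2.minAreaRect(c)))-[230,150])*3).round().tolist())
E
```

```text
time: 5.28
tool_pos: [0.456, -0.1989, 0.2985]
tool_rot: [3.141, 0.001, 2.911]
contact_force: [-0.5, -0.4, -0.5]
opening: 0.0466
time: 5.7
tool_pos: [0.4546, -0.1985, 0.3793]
tool_rot: [3.139, -0.006, 2.911]
contact_force: [0.2, -0.4, 1.1]
opening: 0.0799
[[736.0, 714.0], [759.0, 678.0], [867.0, 746.0], [844.0, 783.0]]
[[289.0, 314.0], [296.0, 245.0], [314.0, 247.0], [307.0, 316.0]]
[[19.0, 15.0], [74.0, 6.0], [76.0, 19.0], [22.0, 28.0]]
```

View pics/s3.png

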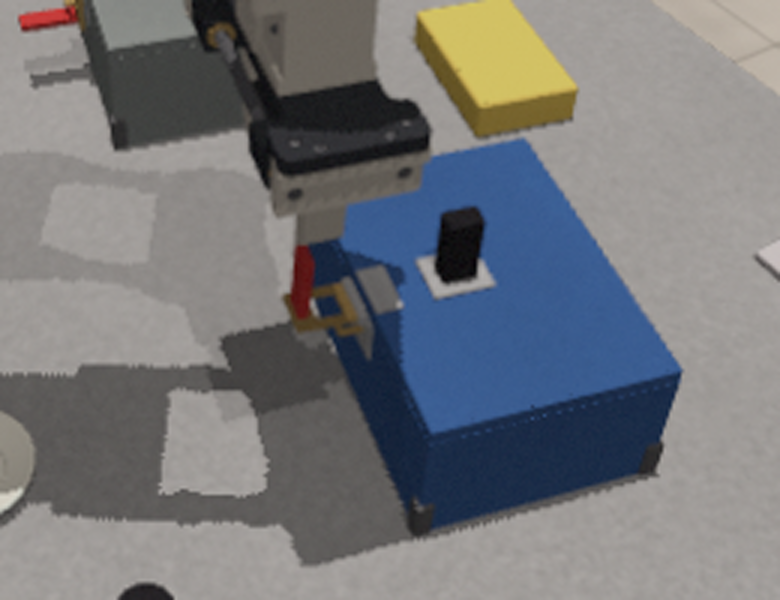

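The crop shows the tab upright from (298,315) to (305,246), so the hasp is about level or slightly past, with the lid shut. Next is the grip.

```bash
python3 -m creep '[[[26,-6,0,0,0,0],[26,-6,0,0,0,0],[26,-6,0,0,0,0],[22,-5,0,0,0,0],[0,0,0,0,0,0]]]'; python3 -m creep '[[[0,0,-12,0,0,0],[0,0,0,0,0,0]]]'
python3 - <<'E'
from h import *
s=robot.observe();I=viewer.read_camera('wrist');cv2.imwrite('pics/w4.png',I)
C=(.5785,-.2287,-.232);print(proj('wrist',case2w(C,[[-32,0,150],[-32,-8,150],[-32,8,150]]),s).round(0).tolist())
E
```

```text
time: 6.17
tool_pos: [0.5557, -0.2212, 0.3731]
tool_rot: [3.136, -0.015, 2.91]
contact_force: [-1.6, 0.6, 0.0]
opening: 0.0919
time: 6.33
tool_pos: [0.5559, -0.2211, 0.3578]
tool_rot: [3.135, -0.019, 2.91]
contact_force: [-0.7, 0.7, -0.6]
opening: 0.0915
[[314.0, 228.0], [300.0, 228.0], [328.0, 228.0]]
```

View pics/w4.png

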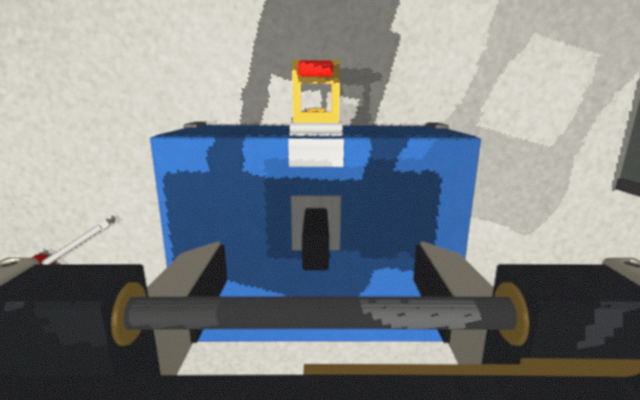

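The grip is at (315,240), centred between the fingers, and the hasp stands out level at (316,90). Descending.

```bash
python3 -m creep '[[[1,-1,-16,-0.3,-0.5,0],[1,-1,-16,-0.3,-0.5,0],[1,0,-16,0,0,0],[0,0,-10,0,0,0],[0,0,0,0,0,0]]]' - 35; python3 -m creep '[[[0,0,0,0,0,0]]]'
```

```text
time: 6.8
tool_pos: [0.5563, -0.2228, 0.3009]
tool_rot: [-3.14, 0.003, 2.91]
contact_force: [0.3, 0.4, 0.4]
opening: 0.0918
time: 6.88
tool_pos: [0.556, -0.2227, 0.301]
tool_rot: [-3.141, 0.002, 2.91]
contact_force: [0.6, -0.0, -0.1]
opening: 0.0919
```

```bash
python3 -m creep '[[[3,-1,-7,0,0,0],[0,0,0,0,0,0],[0,0,0,0,0,0],[0,0,0,0,0,0],[0,0,0,0,0,0]]]' 1 35; python3 -m creep '[[[0,0,0,0,0,0],[0,0,0,0,0,0],[0,0,0,0,0,0],[0,0,0,0,0,0],[0,0,0,0,0,0]]]';python3 -m creep '[[[0,0,0,0,0,0],[0,0,0,0,0,0],[0,0,0,0,0,0],[0,0,0,0,0,0]]]'
```

```text
time: 7.3
tool_pos: [0.5596, -0.2242, 0.2967]
tool_rot: [-3.139, 0.006, 2.909]
contact_force: [0.6, -0.3, 0.8]
opening: 0.063
time: 7.72
tool_pos: [0.5597, -0.2242, 0.2978]
tool_rot: [-3.139, 0.008, 2.91]
contact_force: [0.4, 0.5, 0.6]
opening: 0.0296
time: 8.05
tool_pos: [0.5599, -0.2233, 0.2977]
tool_rot: [-3.141, 0.008, 2.909]
contact_force: [-1.2, -0.0, 0.6]
opening: 0.0158
```

```bash
python3 -m creep '[[[0,0,0,0,0,0],[6.9,-1.6,8.4,0.25,1.1,0],[7.7,-1.8,8.1,0.25,1.1,0],[8.4,-2,7.6,0.25,1.1,0],[0,0,0,0,0,0]]]'
```

```text
time: 8.47
tool_pos: [0.5809, -0.2287, 0.3129]
tool_rot: [3.14, -0.073, 2.908]
contact_force: [-2.2, 3.0, 7.7]
opening: 0.016
```

On the arc at a lid angle of about 9°. Continuing.

```bash
python3 -m creep '[[[7.9,-1.8,8.5,0.2,0.8,0],[8.4,-2,8.2,0.2,0.8,0],[9,-2.1,7.6,0.2,0.8,0],[9.6,-2.3,7,0.2,0.8,0],[0,0,0,0,0,0]]]';python3 -c "
from h import *
s=robot.observe();R=Ro.from_euler('xyz',s['tool_rot']).as_matrix();g=s['tool_pos']+.159*R[:,2]
c,n=np.cos(.232),np.sin(.232);d=g[:2]-[.5785,-.2287];print('case',1e3*(c*d[0]-n*d[1]),1e3*(n*d[0]+c*d[1]),1e3*g[2],'tool z',R[:,2],s['qpos'],'alpha',180-np.degrees(np.arctan2(g[2]-.09,c*d[0]-n*d[1]-.08)))" | tee /dev/null
```

```text
time: 8.88
tool_pos: [0.6117, -0.2367, 0.3311]
tool_rot: [3.136, -0.164, 2.909]
contact_force: [-2.9, 2.7, 10.1]
opening: 0.0157
case 8.232592576832747 0.7789398365082316 174.25646935486583 tool z [-0.15742152  0.04325258 -0.98658384] [-0.4786258   0.68588564  1.15274889 -0.034314    1.46345341 -1.80965256] alpha 49.57653086070448
```

```bash
cat > st.py <<'E'
from h import *
s=robot.observe();R=Ro.from_euler('xyz',s['tool_rot']).as_matrix();g=s['tool_pos']+.159*R[:,2]
c,n=np.cos(.232),np.sin(.232);d=g[:2]-[.5785,-.2287];x=c*d[0]-n*d[1];print('case',x,g[2],'tilt',np.degrees(np.arccos(-R[2,2])),s['qpos'].round(2),'alpha',154-np.degrees(np.arctan2(g[2]-.09,x-.08)))
E
python3 -m creep '[[[9.5,-2.2,7.4,0,0.3,0],[9.5,-2.2,6.3,0,0.3,0],[9.8,-2.3,5.5,0,0.3,0],[10,-2.3,4.8,0,0.3,0],[0,0,0,0,0,0]]]';python3 st.py
```

```text
time: 9.3
tool_pos: [0.6445, -0.2444, 0.3455]
tool_rot: [3.137, -0.219, 2.908]
contact_force: [0.1, 1.3, 5.7]
opening: 0.0157
case 0.033257635297318025 0.1903093695757487 tilt 12.565019695974433 [-0.46  0.76  0.97 -0.05  1.62 -1.8 ] alpha 39.01532626522436
```

```bash
python3 -m creep '[[[9.5,-2.2,5,0,0,0],[9.5,-2.2,4.2,0,0,0],[9.8,-2.3,3.3,0,0,0],[10,-2.3,2.5,0,0,0],[0,0,0,0,0,0]]]';python3 st.py
```

```text
time: 9.72
tool_pos: [0.678, -0.2528, 0.3538]
tool_rot: [3.135, -0.248, 2.908]
contact_force: [1.1, 1.6, 5.7]
opening: 0.0155
case 0.06340618407458366 0.19968154641493807 tilt 14.20446878896879 [-0.45  0.84  0.79 -0.05  1.75 -1.79] alpha 55.39691456766772
```

```bash
python3 -m creep '[[[9.5,-2.2,2,0,0,0],[7.5,-1.7,1,0,0,0],[0,0,0,0,0,0],[0,0,0,0,0,0]]]';python3 st.py
python3 - <<'E'
from h import *
I=viewer.read_camera('side');cv2.imwrite('pics/s5.png',cv2.resize(I[80:350,230:560],None,fx=2.2,fy=2.2,interpolation=cv2.INTER_CUBIC))
E
```

```text
time: 10.05
tool_pos: [0.6925, -0.2563, 0.355]
tool_rot: [3.134, -0.256, 2.909]
contact_force: [-2.2, 1.9, 0.2]
opening: 0.0157
case 0.07693007115787348 0.20115852974017712 tilt 14.701232460534074 [-0.45  0.88  0.71 -0.05  1.8  -1.79] alpha 62.4180317332757
```

View pics/s5.png

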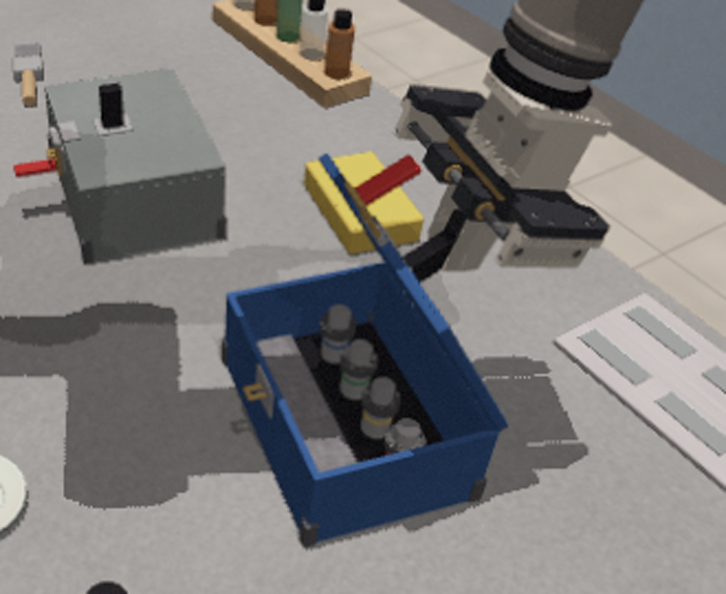

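The side view shows the lid standing open with the tab at (390,180) folded outward and clear of the gripper. I'll release and back off up and to the rear.

```bash
python3 -m creep '[[[0,0,0,0,0,0],[0,0,0,0,0,0],[0,0,0,0,0,0],[0,0,0,0,0,0],[0,0,0,0,0,0]]]' -1; python3 -m creep '[[[0,0,0,0,0,0],[4,-1,6,0,0,0],[9,-2,14,0,0,0],[9,-2,14,0,0,0],[0,0,0,0,0,0]]]';python3 -m creep '[[[7,-2,18,0,0,0],[5,-1,20,0,0,0],[0,0,20,0,0,0],[0,0,20,0,0,0],[0,0,0,0,0,0]]]';python3 st.py
```

```text
time: 10.52
tool_pos: [0.6921, -0.2568, 0.3567]
tool_rot: [3.135, -0.247, 2.908]
contact_force: [0.1, -0.7, -0.1]
opening: 0.0447
time: 10.93
tool_pos: [0.7142, -0.262, 0.3917]
tool_rot: [3.135, -0.247, 2.908]
contact_force: [-0.7, 0.2, 0.2]
opening: 0.0778
time: 11.35
tool_pos: [0.7235, -0.264, 0.4592]
tool_rot: [3.129, -0.272, 2.91]
contact_force: [-0.5, 0.4, -0.7]
opening: 0.0917
case 0.10648521704179618 0.3061008493808227 tilt 15.620505580695465 [-0.44  1.07  0.04 -0.06  2.3  -1.81] alpha 70.98729743738313
```

```bash
python3 -m creep '[[[-5,1,-4,0,0,0],[-3,1,-4,0,0,0],[0,0,0,0,0,0],[0,0,0,0,0,0],[0,0,0,0,0,0]]]'
python3 - <<'E'
from h import *
s=robot.observe();print(s['qpos'].round(3),np.abs(s['qvel']).max())
I=viewer.read_camera('side');J=viewer.read_camera('top')
cv2.imwrite('pics/s6.png',np.hstack([cv2.resize(I[60:360,240:540],(400,400)),cv2.resize(J[50:250,320:520],(400,400))]))
C=(.5785,-.2287,-.232)
for al in(55,60,65):
    a=np.radians(al);P=[]
    for y in(-110,110):
        x,z=-160,10;P.append([80+x*np.cos(a)+z*np.sin(a),y,90-x*np.sin(a)+z*np.cos(a)])
    print(al,((proj('side',case2w(C,P))-[240,60])*4/3).round(),((proj('top',case2w(C,P))-[320,50])*2+[400,0]).round())
E
```

```text
time: 11.77
tool_pos: [0.7162, -0.2629, 0.4463]
tool_rot: [3.129, -0.272, 2.91]
contact_force: [0.3, -0.1, 0.2]
opening: 0.0917
[-0.444  0.989  0.249 -0.054  2.172 -1.805] 0.0055135980109524
55 [[251. 229.]
 [177. 122.]] [[811. 245.]
 [539. 186.]]
60 [[262. 222.]
 [186. 116.]] [[817. 228.]
 [543. 169.]]
65 [[273. 216.]
 [195. 112.]] [[823. 211.]
 [547. 152.]]
```

View pics/s6.png

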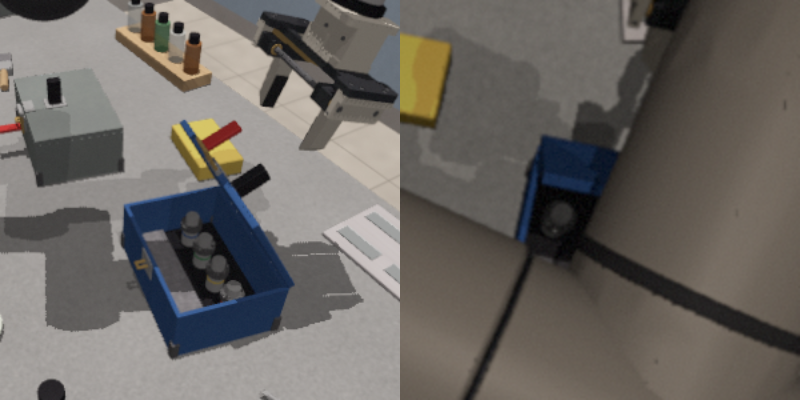

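The lid's free corner is at (183,121), which matches about 58–60°. The tab stands out from the lid, the gripper is clear, and the arm is still and off its joint limit.

```bash
python3 -c "
from cell import robot
print(robot.hand_in())"
```

```text
the job is handed in; nothing more can be done
None
```

The blue case is open and the job is handed in, at about 12 s on the robot's clock out of the 54 s allowed. `hand_in()` returned no verdict.

- **Hasp:** I pinched the red tab (fingers at 17.9 mm), swung it round its hinge with about 3 N on any axis, and released it. The side and wrist pictures then showed it at about level or slightly past, with the lid still shut.
- **Lid:** I pinched the black grip and raised the lid to about 62° by the tool position. The last picture, after letting go, puts it at about 58–60°. That is at or just under the suggested 60° and well above the 45° limit.
- **End state:** The hasp tab still stands out clear of the lid. The gripper is fully open with its force reading near zero, and the arm is still. The grey case and the loose things were not touched.

**Checks that fell short:**
- Joint 3 read 0.04 (rounded), its lower range limit, while the arm was backing away. I moved it back to 0.25 straight after. I can't tell from that reading whether it passed the limit.
- The arm hid the lid in the last top view, so the final lid angle rests on the side view alone.

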